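# Start up the sharpening corner: power, extraction, grinder

### The job

Start up the sharpening corner in the safe order, with light presses of the fingertips: first switch on the power strip by pressing down the raised end of its rocker, then press the dust extractor's start button fully in, and last press the bench grinder's start button fully in. On each machine the start button is the smaller flat-topped one beside the mushroom-headed stop button; never have the extractor on without power, nor the grinder on without extraction. Press gently, leave all three running, and do not pick up or knock about any of the tools and jars around them.

Things in the scene. Friction and masses are not known exactly. Their poses are not given: they have to be found in the camera images.
- power_strip: aluminium power strip screwed to the bench, 64 mm (x) by 258 mm (y), top 44 mm above the bench; origin under its centre; long axis y, z up. Its +y end carries a black rubber-covered rocker switch, then comes a free socket, then two sockets with black plugs standing 31 mm above the top.
- rocker (a joint): rocker switch of the power strip, in radians: 0 = off as found (its +y end raised), 0.4 = on (its +y end fully down). It takes 2 to 3 N near its end and stays where it is left, so press it to its stop; its soft rubber cover then gives about 3 N per mm.
- rocker_raised (a point): point on top of the rocker's raised half, 21 mm from its pivot towards the strip's +y end, about 64 mm above the bench while off; it goes down 8 mm to on. The rocker is 32 mm wide (strip x) and 56 mm long (strip y), pivoting about its middle.
- extractor: bench dust extractor: metal cabinet 190 x 300 mm, 253 mm high with the round outlet on top; black slotted intake to the front between two wings. Origin: underside centre of its 340 x 220 mm base plate, bolted down; x from its button box to the machine, z up. Button box 78 (x) by 126 mm (y), 64 mm high, centre at x = -130 mm; cabinet from x = -32 mm, wings (|y| over 140 mm) from x = -75 mm
- extractor_start (a joint): start button of the extractor, in metres: 0 = standing out (off, as found), 0.008 = pressed fully in (running). It moves straight down. It takes about 3 N to move and stays where it is left, so press it to its stop; its soft rubber cap gives up to 5 mm more, about 3 N per mm.
- extractor_start_top (a point): centre of the flat top of the extractor's start button, a black rubber cap, a cylinder 29 mm across, on the box at y = +29 mm; about 78 mm above the bench while out, 70 mm when in. z up.
- extractor_stop_top (a point): centre of the domed top of the extractor's stop button, a black 40 mm mushroom on the box at y = -29 mm, 58 mm from the start button; about 82 mm above the bench while in (as found). The two are linked: as start goes in, stop comes out by 8 mm, and the reverse. Not to be pressed.
- grinder: bench grinder, 400 mm long, 265 mm high: motor with a guarded 150 mm grinding wheel on its left, a felt wheel on its right. Origin: underside centre of its 340 x 220 mm base plate, bolted down; x from its button box to the machine, z up. Button box 78 (x) by 126 mm (y), 64 mm high, centre at x = -130 mm; motor from x = 10 mm, wheels and tool rest (|y| over 115 mm) from x = -35 mm
- grinder_start (a joint): start button of the grinder, in metres: 0 = standing out (off, as found), 0.008 = pressed fully in (running). It moves straight down. It takes about 3 N to move and stays where it is left, so press it to its stop; its soft rubber cap gives up to 5 mm more, about 3 N per mm.
- grinder_start_top (a point): centre of the flat top of the grinder's start button, a black rubber cap, a cylinder 29 mm across, on the box at y = +29 mm; about 78 mm above the bench while out, 70 mm when in. z up.
- grinder_stop_top (a point): centre of the domed top of the grinder's stop button, a black 40 mm mushroom on the box at y = -29 mm, 58 mm from the start button; about 82 mm above the bench while in (as found). The two are linked: as start goes in, stop comes out by 8 mm, and the reverse. Not to be pressed.
- gouge: loose wood-handled gouge lying in front of the power strip, 235 mm long, 28 mm high; origin under the joint of handle and blade, blade along x
- chisel: loose wood-handled flat chisel, 255 mm long, 28 mm high; origin under the joint of handle and blade, blade along x
- compound_jar: loose glass jar with steel cap, 56 mm across, 62 mm high, near the rocker end of the power strip; origin under its centre
- oil_can: loose steel oil bottle, 48 mm across, 105 mm high, beside the grinder's button box; origin under its centre
- hone: loose sharpening stone in a wooden base, 66 x 100 x 28 mm, beside the extractor's button box; origin under its centre
- mallet: loose turned carver's mallet standing on its head, 90 mm across, 228 mm high; origin under its centre
- carving: loose half-carved wooden figure standing upright, 104 mm across, 145 mm high; origin under its centre

How it is judged:
By the outcome, as a careful person would: the job done as asked, in the order asked, and still so for the second after the job is handed in, with the robot touching nothing.
It also fails if it takes over 67 s, if anything falls off the work surface, if the arm or the gripper's body presses on something with over 40 N, if the wrist force passes 120 N, or if a joint passes its speed limit or range.

### The arm

A 6-joint arm with a two-finger parallel gripper is mounted at the origin on the work surface. World frame = base frame: x ahead of the robot, y to its left, z up, the work surface at z = 0. Lengths are in mm, angles in degrees, forces in N, time in s.
With the tool pointing down it reaches from about 350 to 850 mm from the base axis. Payload 8.1 kg.
Tool frame: the origin (TCP) lies on the centre line of the jaws, within the pads' length; the fingertips stand 19 mm ahead of it and the grasp point (between the pads) is the TCP (r.tip_reach is the z of the fingertips in the tool frame, in mm); z points along the fingers, y is the line along which they close (so a half turn about z gives the same grasp; the last joint's range is limited). The gripper opens to 85 mm and grips with 20 to 120 N. Pads are 22 mm wide; open, the fingers measure 114 mm over their backs; the gripper's body (76 mm by 85 mm) begins 54 mm behind the grasp point. The pads swing forward as they close: fully open they stand 13 mm farther back than shut.
Start: joints at [-74.737, 7.471, 85.268, -0, 87.261, -4.893], TCP at [206.773, -563.25, 250.292] pointing down, gripper open.
Joint ranges: [-169.43, 169.43], [-51.17, 129.36], [1.28, 143.12], [-76.62, 256.62], [0, 156.53], [-152.29, 152.29]. Speed limits (degrees/s): [136.94, 136.94, 159.86, 180, 180, 180].

### API

Orientations are given as [roll, pitch, yaw] about the fixed x, y, z axes, in that order (R = Rz(yaw) Ry(pitch) Rx(roll)).
In Python, from bench import r gives the robot as it stands. The module is installed in compiled form; this text tells all that it offers.
- The arm moves only by the shell command python3 -m handwheel 'ROWS' [FORCE]. ROWS is JSON, a list of rows, each a list of 7 numbers: the shift along the tool's x, y, z in m, then the turn, a rotation vector about the tool's x, y, z in degrees, then the finger opening in m, from 0 to 0.0854. In form: [[tx, ty, tz, ax, ay, az, claw], ...]. A call has 1 to 8 rows; each row shifts and turns the commanded pose from where the row before left it, along the tool's axes as they then stand; what a row does not reach is not made up. A row lasts 1/12 s, in which the tool goes at most 41.7 mm and 7.16 degrees, less where a joint would pass 70% of its speed; a pose out of reach is approached as far as the arm can. A call with a gripper value outside its range is refused whole. The fingers move at their own pace and stop on an object; FORCE is the grip in N (left out, the last holds). Time passes only in rows, so rows that do not move let the fingers close. It gives the time, the measured TCP pose, the force, the opening and the grip force at its end, in the units of the state.
- r.sense(): the state, without advancing time (a new reading comes with each control period).
- r.snapshot(name): name is "scene" or "top" or "wrist"; returns (picture, depth): 480x640x3 uint8, blue, green, red; 480x640 float32, mm along the optical axis (not along the pixel's ray), 0 where there is no reading.
- r.calibration(name): a dict with "vfov" (degrees; the focal length in pixels is half the picture's height over the tangent of half this angle, whatever the lens; pixels are square), "cx", "cy" (the principal point, pixels), "rvec" (rotation vector, rad) and "tvec" (3), from world to camera coordinates, as OpenCV has them; the wrist camera has in their place "tool_from_camera" (4x4, takes a point from camera to tool coordinates, whose origin is the TCP and whose axes are the flange's). Camera axes: x right, y down, z forward; pixel columns grow to the right and rows downward; lengths in mm; the calibration is good to about 2 mm. The wrist camera is an equidistant fisheye: a pixel r from the principal point sees the ray r / f radians off the axis. A picture is of the moment at which its call begins: read the wrist's pose just before it. calibration takes no time and is no camera call.
- r.hand_in(): hands the job in; it is judged then, once.
The state is a dict: "time": time; "joint_pos": joint angles; "qd": joint speeds; "joint_efforts": joint torques, N m; "tool_pos": TCP position; "tcp_rot": TCP orientation; "ft_force": force on the tool from outside, world axes, zero at the start; "wrist_torque": the same for the moment, N m; "finger_gap": finger opening in mm; "grip_force": force on a finger pad.
Only numpy, scipy, OpenCV 4.12 (cv2) and the standard library are available. Lean on these libraries where they do the work, as an engineer would, in place of code of your own. Each camera call takes 0.05 s, during which the arm holds its last target. There are 200 camera calls.

## Working session

There is one attempt and no reset: what is moved stays moved. The work goes in short steps, Python scripts to look and compute and a shell command to move; the robot and the scene stay as the last step left them, time stands still between calls to the robot, and variables do not carry over. Pictures are saved under pics/ and viewed, at most 10 in all, crops included, and the job is handed in when it is done.

```bash
mkdir -p pics; cat > h.py <<'E'
import numpy as np, cv2
from bench import r
def cam(n):
    c=r.calibration(n); f=240/np.tan(np.radians(c["vfov"])/2); return c,f
def world(n,u,v,d):
    c,f=cam(n); R=cv2.Rodrigues(np.array(c["rvec"],float))[0]
    p=np.array([(u-c["cx"])/f*d,(v-c["cy"])/f*d,d]); return R.T@(p-np.array(c["tvec"],float).ravel())
def pix(n,P):
    c,f=cam(n); R=cv2.Rodrigues(np.array(c["rvec"],float))[0]
    q=R@np.array(P,float)+np.array(c["tvec"],float).ravel(); return q[0]/q[2]*f+c["cx"],q[1]/q[2]*f+c["cy"]
E
python3 - <<'E'
from h import *
for n in("top","scene"):
    p,d=r.snapshot(n); cv2.imwrite(f"pics/{n}.png",p); np.save(f"{n}.npy",d)
    print(r.calibration(n))
print(r.sense())
E
```

```text
{'vfov': 42.06785040130613, 'cx': 317.6982789018929, 'cy': 239.33159170954806, 'rvec': array([ 2.15166035, -2.09877961,  0.21115338]), 'tvec': array([  36.06563617,  500.17610255, 1666.93848836])}
{'vfov': 49.34916650953312, 'cx': 324.47271817653524, 'cy': 232.365652734343, 'rvec': array([ 1.66508361,  2.09657518, -0.67523742]), 'tvec': array([  56.69787394, -354.93352985, 1753.26637933])}
{'time': 0.1, 'joint_pos': array([-7.47366750e+01,  7.51118972e+00,  8.53232184e+01, -1.51056444e-04,
        8.72622100e+01, -4.89392796e+00]), 'qd': array([ 2.98856842e-03, -1.38054814e-01, -8.57760201e-02,  1.09997226e-01,
       -3.13178463e-02, -4.96005194e-05]), 'joint_efforts': array([ 3.33490334e-04, -5.70950246e+01, -5.01942730e+01, -2.16277126e-04,
        8.11291306e-03,  3.08096401e-05]), 'tool_pos': array([ 206.64683381, -562.79342021,  249.34333744]), 'tcp_rot': array([-1.79903721e+02, -8.09229464e-03,  2.01572535e+01]), 'ft_force': array([-0.37177398, -0.57624744, -0.53940099]), 'wrist_torque': array([-0.02960791, -0.01868637,  0.04120864]), 'grip_force': 0.0, 'finger_gap': 85.33050546697872}
```

View pics/top.png

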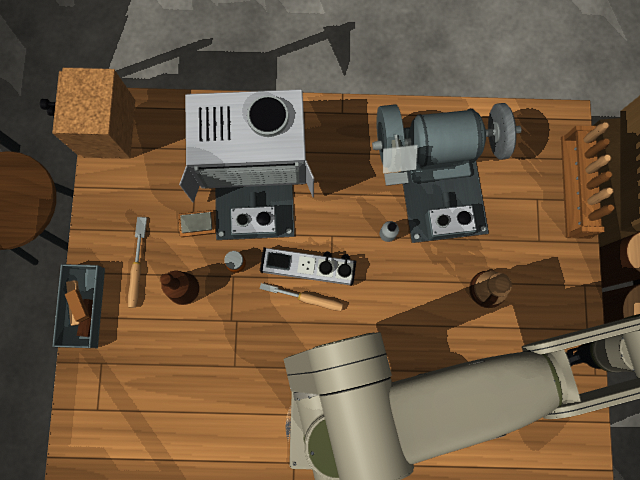

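View pics/scene.png

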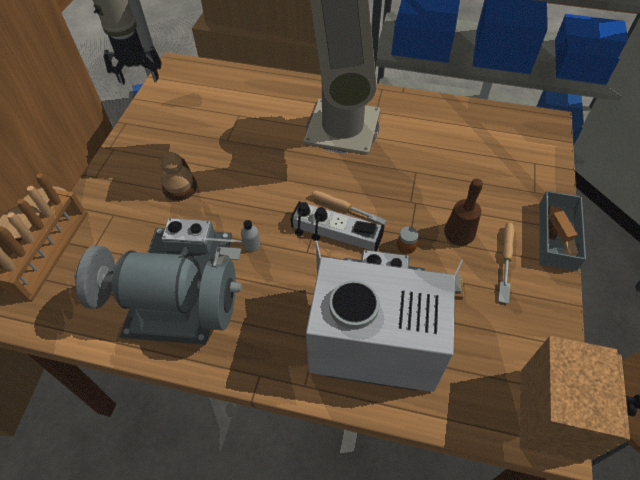

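The top view has +x up and +y left. The rocker is near (279,261), the extractor buttons near (243,219) and (264,218), and the grinder buttons near (437,219) and (464,217). I'll enlarge these to read them more closely.

```bash
python3 - <<'E'
from h import *
p=cv2.imread("pics/top.png")
a=cv2.resize(p[200:290,215:365],None,fx=5,fy=5,interpolation=cv2.INTER_CUBIC)
b=cv2.resize(p[195:245,375:495],None,fx=6,fy=6,interpolation=cv2.INTER_CUBIC)
c=np.zeros((450+150,750,3),np.uint8);c[:450]=a
c2=cv2.resize(p[200:240,400:490],None,fx=3.75,fy=3.75,interpolation=cv2.INTER_CUBIC);c[450:,:c2.shape[1]]=c2
cv2.imwrite("pics/c.png",c)
d=np.load("top.npy")
for u,v in[(243,219),(264,218),(437,219),(464,217),(279,261),(270,260),(288,262),(233,260),(390,231),(232,212),(285,290)]:
    print(u,v,world("top",u,v,d[v,u]).round(1))
E
```

```text
243 219 [542.5 251.6  85.4]
264 218 [547.7 195.4  80.9]
437 219 [ 561.7 -277.6   61.8]
464 217 [ 564.5 -347.    82.1]
279 261 [434.6 152.   58. ]
270 260 [435.7 176.   64.4]
288 262 [434.4 128.   45.6]
233 260 [432.8 275.4  67.1]
390 231 [ 519.1 -145.2   88.4]
232 212 [565.1 284.5  68.3]
285 290 [3.625e+02 1.356e+02 3.000e-01]
```

View pics/c.png

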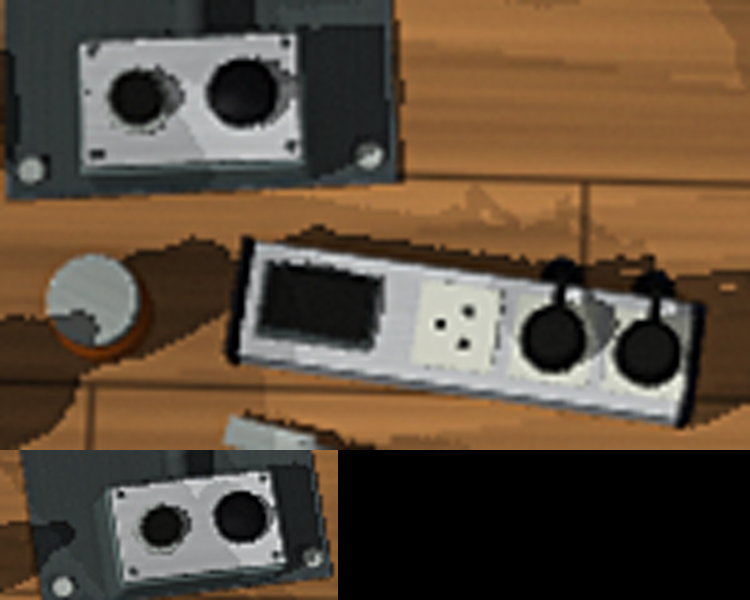

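Readings from the crop, as top-image pixels:
- **Extractor:** start (242.4,219.4), stop (263.6,218.4).
- **Grinder:** start (443.2,220), stop (464.5,217.9).
- **Rocker:** centre (278.8,261), raised point about (269.8,259.8).

The smaller buttons are on the left (+y), as described.

```bash
python3 - <<'E'
from h import *
def onz(u,v,z):
    a=world("top",u,v,500);b=world("top",u,v,2000);return (a+(b-a)*(z-a[2])/(b[2]-a[2])).round(1)
print(r.tip_reach)
for n,u,v,z in[("es",242.4,219.4,78),("estop",263.6,218.4,82),("gs",443.2,220,78),("gstop",464.5,217.9,82),("rc",278.8,261,60),("rr",269.8,259.8,64),("mallet",180,287,100),("carv",490,287,100),("stripL",262,261,44),("stripR",354,273,44)]: print(n,onz(u,v,z))
E
python3 -m handwheel '[[0.03,0,0,0,0,6.72,0],[0.03,-0.01,0,0,0,6.72,0],[0.03,-0.02,0,0,0,6.72,0],[0.02,-0.035,0,0,0,0,0],[0.01,-0.038,0,0,0,0,0],[0.01,-0.038,0,0,0,0,0],[0.01,-0.038,0,0,0,0,0],[0.01,-0.038,0,0,0,0,0]]' 20
```

```text
19.0
es [542.9 254.   78. ]
estop [546.3 196.4  82. ]
gs [ 555.6 -291.2   78. ]
gstop [ 562.  -348.4   82. ]
rc [434.3 152.4  60. ]
rr [436.3 176.6  64. ]
mallet [352.7 406.  100. ]
carv [ 373.1 -407.3  100. ]
stripL [435.6 199.1  44. ]
stripR [408.9 -52.7  44. ]
time: 0.77
tool_pos: [349.2, -323.8, 249.7]
tcp_rot: [-180.0, 0.0, -0.0]
ft_force: [1.5, 0.4, 0.7]
finger_gap: -0.1
grip_force: 0.0
```

```bash
python3 -m handwheel '[[0.012,-0.038,0,0,0,0,0],[0.012,-0.038,0,0,0,0,0],[0.012,-0.038,0,0,0,0,0],[0.012,-0.038,0,0,0,0,0],[0.01,-0.038,0,0,0,0,0],[0.01,-0.038,0,0,0,0,0],[0.01,-0.038,0,0,0,0,0],[0.01,-0.038,0,0,0,0,0]]'
python3 -m handwheel '[[0,-0.038,0.01,0,0,0,0],[0,-0.038,0.02,0,0,0,0],[0,-0.038,0.02,0,0,0,0],[0,-0.038,0.02,0,0,0,0],[0,-0.038,0.02,0,0,0,0],[0,0,0,0,0,0,0],[0,0,0,0,0,0,0]]'
python3 - <<'E'
from h import *
s=r.sense();print(s["tool_pos"],s["tcp_rot"])
p,d=r.snapshot("wrist");cv2.imwrite("pics/w1.png",p);np.save("w1.npy",d);print(r.calibration("wrist"))
E
```

```text
time: 1.43
tool_pos: [437.1, -19.9, 250.1]
tcp_rot: [180.0, 0.0, -0.0]
ft_force: [0.8, -0.5, -0.7]
finger_gap: 0.1
grip_force: 0.0
time: 2.02
tool_pos: [435.4, 165.1, 160.7]
tcp_rot: [179.9, 0.2, 0.2]
ft_force: [-0.1, -1.3, -0.6]
finger_gap: -0.5
grip_force: 0.0
[435.44919801 165.08597883 160.67048116] [179.94259231   0.23035809   0.23613277]
{'vfov': 65.70646984690485, 'cx': 316.3913018011899, 'cy': 233.72045791622313, 'tool_from_camera': array([[-8.17493211e-04, -9.62398309e-01, -2.71640990e-01,
         6.89028319e+01],
       [ 9.99999657e-01, -7.49745187e-04, -3.53184662e-04,
        -1.33085456e+00],
       [ 1.36242796e-04, -2.71641185e-01,  9.62398591e-01,
        -1.23529169e+02],
       [ 0.00000000e+00,  0.00000000e+00,  0.00000000e+00,
         1.00000000e+00]])}
```

View pics/w1.png

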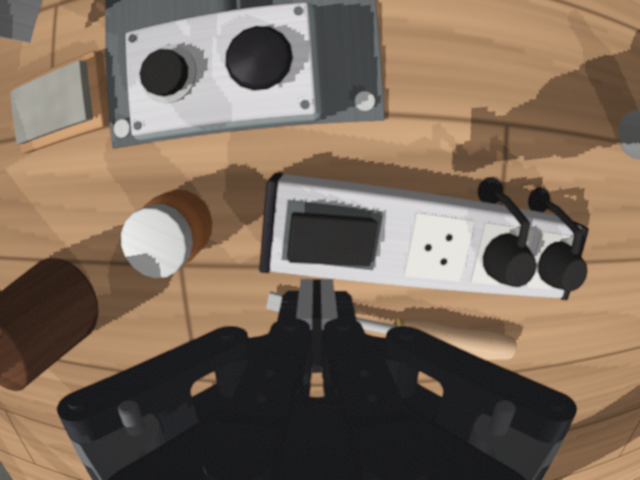

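The wrist view shows the closed fingertips just below the rocker. The raised point is near (299,238), extractor start near (164,72) and stop near (258,58). I'll cross-check these positions.

```bash
cat >> h.py <<'E'
from scipy.spatial.transform import Rotation as Ro
def wray(u,v,tp,rot,z):
    c,f=cam("wrist"); du,dv=u-c["cx"],v-c["cy"]; q=np.hypot(du,dv); th=q/f
    ray=np.array([du/q*np.sin(th),dv/q*np.sin(th),np.cos(th)]); T=np.array(c["tool_from_camera"])
    R=Ro.from_euler("xyz",rot,degrees=True).as_matrix()
    o=R@T[:3,3]+tp; w=R@T[:3,:3]@ray
    return (o+w*(z-o[2])/w[2]).round(1)
E
python3 - <<'E'
from h import *
tp=[435.45,165.1,160.7];rot=[179.94,.23,.236]
for n,u,v,z in[("es",164,72,78),("estop",258,58,82),("rc",335,240,60),("rL",289,238,66),("rR",378,241,55),("tips",317,285,141.7)]: print(n,wray(u,v,tp,rot,z))
E
```

```text
es [542.2 254.4  78. ]
estop [545.1 198.2  82. ]
rc [436.6 154.7  60. ]
rL [439.6 183.2  66. ]
rR [434.4 126.3  55. ]
tips [441.8 166.3 141.7]
```

```bash
python3 -m handwheel '[[0.002,-0.011,0.02,0,0,0,0],[0,0,0.02,0,0,0,0],[0,0,0.02,0,0,0,0],[0,0,0.008,0,0,0,0],[0,0,0,0,0,0,0],[0,0,0,0,0,0,0]]'
python3 -m handwheel '[[0,0,0.004,0,0,0,0],[0,0,0.003,0,0,0,0],[0,0,0.002,0,0,0,0],[0,0,0,0,0,0,0],[0,0,0,0,0,0,0]]'
python3 -m handwheel '[[0,0,0.002,0,0,0,0],[0,0,0.002,0,0,0,0],[0,0,0,0,0,0,0],[0,0,0,0,0,0,0]]'
```

```text
time: 2.57
tool_pos: [439.8, 173.8, 95.4]
tcp_rot: [180.0, -0.0, -0.1]
ft_force: [0.4, -0.6, 0.3]
finger_gap: 0.4
grip_force: 0.0
time: 2.98
tool_pos: [439.4, 174.7, 85.9]
tcp_rot: [-180.0, -0.0, -0.0]
ft_force: [-0.5, 1.0, 0.6]
finger_gap: -0.2
grip_force: 0.0
time: 3.32
tool_pos: [439.5, 174.7, 81.8]
tcp_rot: [-180.0, -0.0, 0.0]
ft_force: [1.2, 0.8, 0.7]
finger_gap: -0.1
grip_force: 0.5
```

```bash
for i in 1 ; do python3 -m handwheel '[[0,0,0.001,0,0,0,0],[0,0,0.001,0,0,0,0],[0,0,0,0,0,0,0]]'; done
python3 -m handwheel '[[0,0,0.001,0,0,0,0],[0,0,0.001,0,0,0,0],[0,0,0,0,0,0,0]]'
python3 -m handwheel '[[0,0,0.001,0,0,0,0],[0,0,0.001,0,0,0,0],[0,0,0,0,0,0,0]]'
```

```text
time: 3.57
tool_pos: [439.3, 174.7, 79.5]
tcp_rot: [-180.0, 0.0, -0.0]
ft_force: [1.1, 0.8, 0.1]
finger_gap: 0.1
grip_force: 0.7
time: 3.82
tool_pos: [439.4, 175.0, 77.8]
tcp_rot: [-180.0, -0.0, -0.0]
ft_force: [-0.6, 3.2, 3.4]
finger_gap: -0.4
grip_force: 1.6
time: 4.07
tool_pos: [439.5, 174.9, 75.7]
tcp_rot: [-180.0, -0.0, -0.0]
ft_force: [1.5, 3.5, 4.1]
finger_gap: 0.1
grip_force: 2.2
```

```bash
python3 -m handwheel '[[0,0,0.001,0,0,0,0],[0,0,0.001,0,0,0,0],[0,0,0,0,0,0,0]]'
python3 -m handwheel '[[0,0,0.001,0,0,0,0],[0,0,0,0,0,0,0],[0,0,0,0,0,0,0]]'
python3 -m handwheel '[[0,0,0.001,0,0,0,0],[0,0,0,0,0,0,0],[0,0,0,0,0,0,0]]'
```

```text
time: 4.32
tool_pos: [439.7, 175.1, 74.4]
tcp_rot: [-179.9, -0.1, 0.0]
ft_force: [-1.8, 4.3, 11.2]
finger_gap: -0.1
grip_force: 5.4
time: 4.57
tool_pos: [439.8, 175.2, 73.8]
tcp_rot: [-179.9, -0.1, 0.0]
ft_force: [-1.9, 3.5, 12.6]
finger_gap: 0.1
grip_force: 6.7
time: 4.82
tool_pos: [439.9, 175.3, 73.1]
tcp_rot: [-179.9, -0.1, -0.0]
ft_force: [-4.6, 3.9, 15.8]
finger_gap: 0.1
grip_force: 8.0
```

The force now rises at about 3 N/mm, so the rocker is at its stop. I'll retract and check.

```bash
python3 -m handwheel '[[0,0,-0.01,0,0,0,0],[0,0,-0.02,0,0,0,0],[0,0,-0.03,0,0,0,0],[-0.01,0.01,-0.028,0,0,0,0],[0,0,0,0,0,0,0],[0,0,0,0,0,0,0]]'
python3 - <<'E'
from h import *
s=r.sense();print(s["tool_pos"],s["tcp_rot"])
p,d=r.snapshot("wrist");cv2.imwrite("pics/w2.png",p[150:330,200:440].repeat(3,0).repeat(3,1))
w=np.load("w1.npy"); print(w[240,292:376:12],d[225:255:10,286:380:12])
E
```

```text
time: 5.32
tool_pos: [430.0, 164.2, 161.2]
tcp_rot: [180.0, -0.2, -0.0]
ft_force: [0.6, -0.3, -0.6]
finger_gap: 0.1
grip_force: 0.0
[430.04365738 164.18087834 161.20405632] [ 1.79992744e+02 -1.65502501e-01 -3.48029924e-02]
[228.9619  230.43977 233.03601 234.52046 234.93446 236.50858 239.54126] [[247.9054  235.86177 235.79152 233.02428 232.10536 230.96773 229.63309
  227.48325]
 [240.01657 237.7412  236.97478 235.71321 233.86969 232.58229 230.207
  228.31396]
 [241.44487 240.34723 238.08415 237.49107 234.15039 232.64131 231.94917
  230.8286 ]]
```

View pics/w2.png

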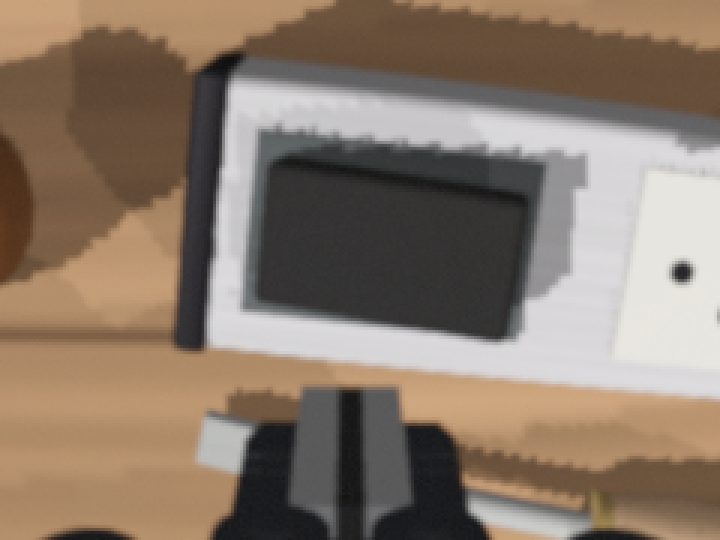

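The rocker's left (+y) end is now the low one and the shadow is under its right end, so it is on. Next I'll yaw to 90° so the camera stays clear of the cabinet, and go over the extractor start button.

```bash
python3 -m handwheel '[[0,0,0,0,0,-7,0],[0,0,0,0,0,-7,0],[0,0,0,0,0,-7,0],[0,0,0,0,0,-7,0],[0,0,0,0,0,-7,0],[0,0,0,0,0,-7,0],[0,0,0,0,0,-7,0],[0,0,0,0,0,-7,0]]'
python3 -m handwheel '[[0,0,0,0,0,-7,0],[0,0,0,0,0,-7,0],[0,0,0,0,0,-7,0],[0,0,0,0,0,-7,0],[0,0,0,0,0,-6,0],[0,0,0,0,0,0,0],[0,0,0,0,0,0,0]]'
python3 -m handwheel '[[0.022,0.028,0,0,0,0,0],[0.022,0.028,0,0,0,0,0],[0.022,0.028,0,0,0,0,0],[0.024,0.028,0,0,0,0,0],[0,0,0,0,0,0,0],[0,0,0,0,0,0,0],[0,0,0,0,0,0,0]]'
python3 - <<'E'
from h import *
p,d=r.snapshot("wrist");cv2.imwrite("pics/w3.png",p)
E
```

```text
time: 6.03
tool_pos: [428.0, 164.2, 157.4]
tcp_rot: [-179.9, 0.2, 56.3]
ft_force: [-0.0, 0.3, -0.4]
finger_gap: -0.1
grip_force: 0.0
time: 6.62
tool_pos: [428.3, 164.3, 158.0]
tcp_rot: [-179.8, 0.1, 89.8]
ft_force: [-0.1, -0.3, 0.0]
finger_gap: -0.1
grip_force: 0.0
time: 7.2
tool_pos: [540.4, 254.3, 158.3]
tcp_rot: [-179.9, 0.1, 89.9]
ft_force: [-0.5, 0.1, -0.2]
finger_gap: 0.2
grip_force: 0.0
```

View pics/w3.png

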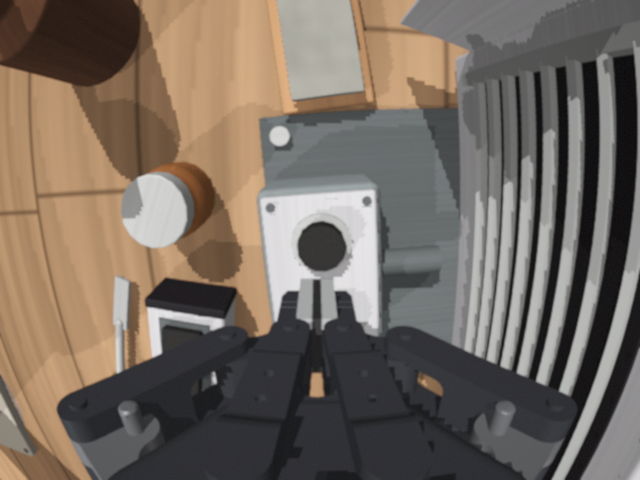

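The start button is at about (321,247), just ahead of the fingertips.

```bash
python3 - <<'E'
from h import *
print(wray(321,247,[540.4,254.3,158.3],[-179.9,.1,89.9],78))
E
python3 -m handwheel '[[0,0.002,0.02,0,0,0,0],[0,0,0.02,0,0,0,0],[0,0,0.01,0,0,0,0],[0,0,0.005,0,0,0,0],[0,0,0,0,0,0,0],[0,0,0,0,0,0,0]]'
```

```text
[542.9 258.9  78. ]
time: 7.75
tool_pos: [543.3, 254.5, 105.5]
tcp_rot: [180.0, -0.0, 90.0]
ft_force: [0.8, 0.8, -0.1]
finger_gap: 0.0
grip_force: 0.0
```

```bash
python3 -m handwheel '[[0.002,0,0.003,0,0,0,0],[0,0,0.003,0,0,0,0],[0,0,0.002,0,0,0,0],[0,0,0.001,0,0,0,0],[0,0,0.001,0,0,0,0],[0,0,0,0,0,0,0]]'
python3 -m handwheel '[[0,0,0.001,0,0,0,0],[0,0,0.001,0,0,0,0],[0,0,0.001,0,0,0,0],[0,0,0,0,0,0,0]]'
python3 -m handwheel '[[0,0,0.001,0,0,0,0],[0,0,0.001,0,0,0,0],[0,0,0.001,0,0,0,0],[0,0,0,0,0,0,0]]'
```

```text
time: 8.25
tool_pos: [543.6, 256.8, 95.0]
tcp_rot: [180.0, -0.0, 90.0]
ft_force: [-0.3, -0.3, 3.5]
finger_gap: 0.2
grip_force: 1.4
time: 8.58
tool_pos: [543.5, 256.8, 91.7]
tcp_rot: [180.0, -0.0, 90.0]
ft_force: [0.4, 1.6, 2.7]
finger_gap: 0.2
grip_force: 1.4
time: 8.92
tool_pos: [543.4, 256.7, 88.5]
tcp_rot: [180.0, -0.0, 90.0]
ft_force: [0.7, 2.4, 3.3]
finger_gap: -0.2
grip_force: 1.5
```

```bash
python3 -m handwheel '[[0,0,0.001,0,0,0,0],[0,0,0.001,0,0,0,0],[0,0,0,0,0,0,0],[0,0,0,0,0,0,0]]'
python3 -m handwheel '[[0,0,0.001,0,0,0,0],[0,0,0.001,0,0,0,0],[0,0,0,0,0,0,0],[0,0,0,0,0,0,0]]'
```

```text
time: 9.25
tool_pos: [543.4, 256.7, 87.0]
tcp_rot: [180.0, -0.0, 90.0]
ft_force: [-0.2, 0.7, 6.0]
finger_gap: 0.1
grip_force: 3.0
time: 9.58
tool_pos: [543.5, 256.7, 85.6]
tcp_rot: [180.0, -0.0, 90.0]
ft_force: [-2.0, -0.4, 10.5]
finger_gap: 0.1
grip_force: 5.1
```

The button is at its stop (10.5 N, rising about 3 N/mm). I'll retract and measure the button heights.

```bash
python3 -m handwheel '[[0,0,-0.005,0,0,0,0],[0,0,-0.015,0,0,0,0],[0,0,-0.03,0,0,0,0],[-0.01,0,-0.03,0,0,0,0],[-0.02,0,0,0,0,0,0],[-0.038,0,0,0,0,0,0],[0,0,0,0,0,0,0],[0,0,0,0,0,0,0]]'
python3 - <<'E'
from h import *
for k in range(1):
    p,d=r.snapshot("top")
    for u,v in[(242,219),(263,218),(243,220),(264,219)]: print(u,v,d[v,u],world("top",u,v,d[v,u]).round(1), np.load("top.npy")[v,u])
    p,d=r.snapshot("wrist");cv2.imwrite("pics/w4.png",p)
E
```

```text
time: 10.25
tool_pos: [542.8, 186.7, 163.9]
tcp_rot: [-179.9, 0.1, 89.8]
ft_force: [0.9, 0.6, -0.6]
finger_gap: 0.4
grip_force: 0.0
242 219 1700.2672 [545.9 256.1  69.6] 1693.4192
263 218 1501.9313 [506.2 182.6 264.3] 1688.5931
243 220 1701.1292 [543.5 253.4  68.2] 1688.4899
264 219 1502.8766 [504.2 180.2 263. ] 1690.8469
```

View pics/w4.png

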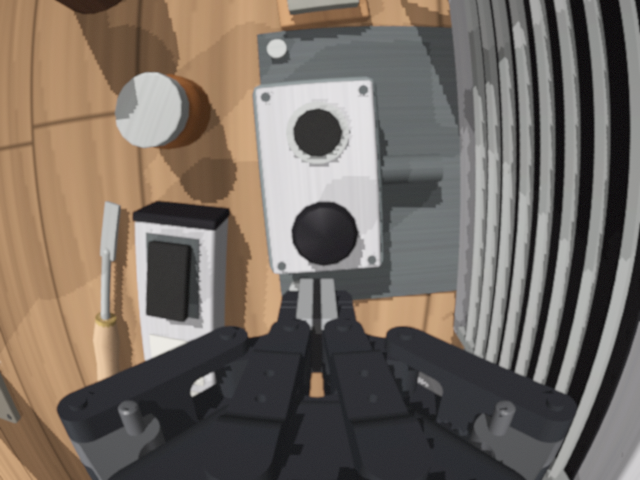

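The extractor start is in (z about 69) and its stop button has come out. I'll travel to the grinder, bowing away from the extractor's wing.

```bash
python3 -m handwheel '[[-0.01,-0.02,-0.01,0,0,0,0],[-0.02,-0.025,0,0,0,0,0],[-0.038,0,0,0,0,0,0],[-0.038,0,0,0,0,0,0],[-0.038,0,0,0,0,0,0],[-0.038,0,0,0,0,0,0],[-0.038,0,0,0,0,0,0],[-0.038,0,0,0,0,0,0]]'
python3 -m handwheel '[[-0.038,0,0,0,0,0,0],[-0.038,0,0,0,0,0,0],[-0.038,0,0,0,0,0,0],[-0.036,0,0,0,0,0,0],[-0.02,0.015,0,0,0,0,0],[-0.01,0.015,0,0,0,0,0],[0,0,0,0,0,0,0],[0,0,0,0,0,0,0]]'
python3 - <<'E'
from h import *
p,d=r.snapshot("wrist");cv2.imwrite("pics/w5.png",p)
E
```

```text
time: 11.02
tool_pos: [498.0, -70.1, 174.4]
tcp_rot: [-180.0, -0.0, 90.1]
ft_force: [1.0, -0.8, -0.1]
finger_gap: -0.3
grip_force: 0.0
time: 11.68
tool_pos: [528.6, -248.9, 173.7]
tcp_rot: [-179.9, -0.1, 90.0]
ft_force: [-0.5, -0.5, -0.4]
finger_gap: -0.2
grip_force: 0.0
```

View pics/w5.png

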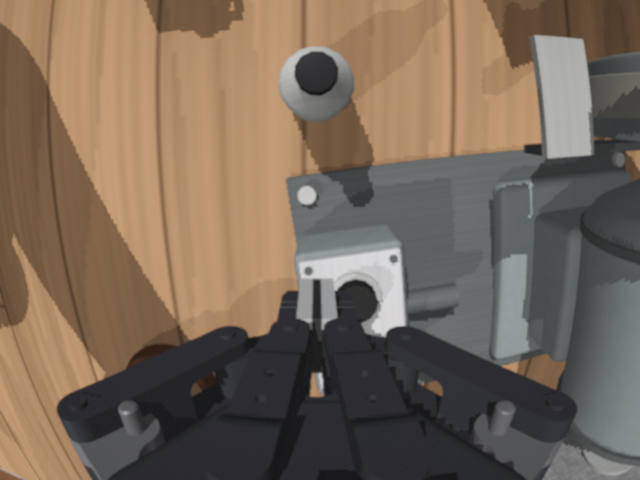

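The grinder start is at about (357,300), partly behind the finger. The oil bottle at (316,80) is clear.

```bash
python3 - <<'E'
from h import *
print(wray(357,300,[528.6,-248.9,173.7],[-179.9,-.1,90],78))
E
python3 -m handwheel '[[-0.02,0.014,0,0,0,0,0],[-0.021,0.013,0,0,0,0,0],[0,0,0.02,0,0,0,0],[0,0,0.02,0,0,0,0],[0,0,0.02,0,0,0,0],[0,0,0.01,0,0,0,0],[0,0,0,0,0,0,0],[0,0,0,0,0,0,0]]'
```

```text
[ 555.  -285.5   78. ]
time: 12.4
tool_pos: [554.9, -289.3, 104.5]
tcp_rot: [-179.9, -0.0, 90.1]
ft_force: [0.3, -0.9, 1.1]
finger_gap: 0.3
grip_force: 0.0
```

```bash
python3 -m handwheel '[[0,0,0.003,0,0,0,0],[0,0,0.003,0,0,0,0],[0,0,0.002,0,0,0,0],[0,0,0.001,0,0,0,0],[0,0,0.001,0,0,0,0],[0,0,0,0,0,0,0]]'
python3 -m handwheel '[[0,0,0.001,0,0,0,0],[0,0,0.001,0,0,0,0],[0,0,0.001,0,0,0,0],[0,0,0.001,0,0,0,0],[0,0,0.001,0,0,0,0],[0,0,0,0,0,0,0]]'
python3 -m handwheel '[[0,0,0.001,0,0,0,0],[0,0,0.001,0,0,0,0],[0,0,0.001,0,0,0,0],[0,0,0,0,0,0,0],[0,0,0,0,0,0,0]]'
```

```text
time: 12.9
tool_pos: [555.6, -290.6, 95.2]
tcp_rot: [179.9, 0.0, 90.0]
ft_force: [-0.1, 0.1, 2.6]
finger_gap: 0.0
grip_force: 1.4
time: 13.4
tool_pos: [555.4, -290.5, 89.6]
tcp_rot: [180.0, 0.0, 90.0]
ft_force: [2.2, -0.4, 3.1]
finger_gap: 0.1
grip_force: 1.5
time: 13.82
tool_pos: [555.5, -290.5, 87.1]
tcp_rot: [180.0, 0.0, 90.0]
ft_force: [0.2, 0.6, 6.3]
finger_gap: -0.2
grip_force: 3.0
```

```bash
python3 -m handwheel '[[0,0,0.001,0,0,0,0],[0,0,0.001,0,0,0,0],[0,0,0,0,0,0,0],[0,0,0,0,0,0,0]]'
python3 -m handwheel '[[0,0,-0.005,0,0,0,0],[0,0,-0.015,0,0,0,0],[0,0,-0.03,0,0,0,0],[0,0,-0.03,0,0,0,0],[-0.02,-0.01,-0.03,0,0,0,0],[-0.038,-0.01,0,0,0,0,0],[-0.03,-0.01,0,0,0,0,0],[0,0,0,0,0,0,0]]'
python3 - <<'E'
from h import *
p,d=r.snapshot("scene");cv2.imwrite("pics/s2.png",p)
p,d=r.snapshot("wrist");cv2.imwrite("pics/w6.png",p)
s=r.sense();print(s["tool_pos"])
E
```

```text
time: 14.15
tool_pos: [555.5, -290.5, 85.7]
tcp_rot: [180.0, 0.0, 90.0]
ft_force: [-0.6, 2.1, 9.7]
finger_gap: 0.1
grip_force: 5.0
time: 14.82
tool_pos: [522.6, -383.4, 194.7]
tcp_rot: [-179.9, 0.1, 89.8]
ft_force: [-0.4, 1.2, -0.6]
finger_gap: -0.1
grip_force: 0.0
[ 523.94031478 -378.98403396  193.40673418]
```

View pics/w6.png

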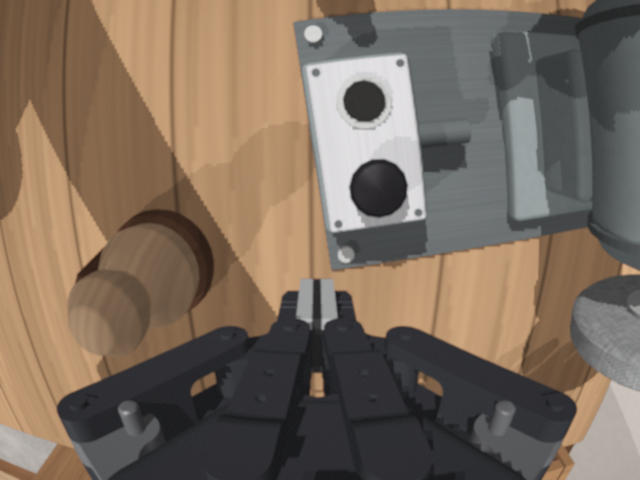

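View pics/s2.png

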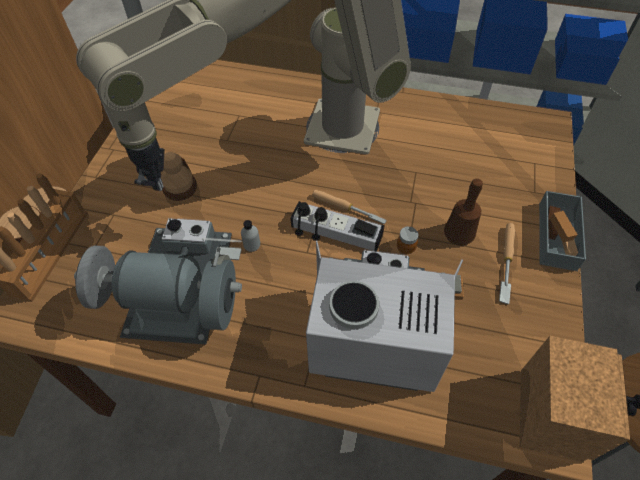

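In the wrist view the grinder start (364,101) is seated and its stop (378,188) stands out. In the scene view every tool and jar is where it was, and the arm is clear.

```bash
python3 -m handwheel '[[0,0,-0.02,0,0,0,0],[0,0,0,0,0,0,0],[0,0,0,0,0,0,0]]'; python3 -c "from bench import r; print(r.hand_in())"
```

```text
time: 15.17
tool_pos: [526.1, -377.7, 215.3]
tcp_rot: [179.9, 0.0, 90.1]
ft_force: [-0.1, -0.1, -0.5]
finger_gap: -0.1
grip_force: 0.0
the job is handed in; nothing more can be done
None
```

I pressed the power strip, extractor and grinder on in that order, each to its stop with at most about 16 N; the last pictures show all three on and nothing around them moved, and I handed the job in at about 15 s (the hand-in gave no verdict).

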